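# Click the weighing pan home on the counter scale

## Robot

A 6-joint arm with a two-finger parallel gripper is mounted at the origin on the work surface. World frame = base frame: x ahead of the robot, y to its left, z up, the work surface at z = 0. Lengths are in m, angles in rad, forces in N, time in s.
With the tool pointing down it reaches from about 0.25 to 0.725 m from the base axis. Payload 4 kg.
Tool frame: the origin (TCP) lies on the centre line of the jaws, within the pads' length; the fingertips stand 11 mm ahead of it and the grasp point (between the pads) lies 8 mm behind it (bot.nose_length is the distance from the TCP to the fingertips, in m); z points along the fingers, y is the direction in which the jaws open and shut (so a half turn about z gives the same grasp; the last joint's range is limited). The gripper opens to 85 mm and grips with 20 to 120 N. Pads are 22 mm wide; open, the fingers measure 114 mm over their backs; the gripper's body (76 mm by 85 mm) begins 54 mm behind the grasp point. The pads swing forward as they close: fully open they stand 13 mm farther back than shut.
Start: joints at [-1.341, 0.241, 0.005, 1.335, 0, 1.571], TCP at [0.114, -0.487, 0.242] pointing down, gripper open.
Joint ranges: [-2.72, 2.72], [-1.05, 1.87], [-1.09, 1.28], [-1.99, 2.15], [-1.42, 1.44], [-3.14, 3.14]. Speed limits (rad/s): [2.79, 2.79, 3.14, 3.14, 3.14, 3.14].

## Interface

Orientations are given as a unit quaternion [x, y, z, w].
In Python, from workcell import bot gives the robot as it stands.
- The arm moves only by the tool play_rows, never from a script. Its argument "plan" is one flat list of numbers, 6 for each row, row after row: the shift along the tool's x, y, z in mm, then the turn, a rotation vector about the tool's x, y, z in rad. A call has 1 to 20 rows; each row shifts and turns the commanded pose from where the row before left it, along the tool's axes as they then stand; what a row does not reach is not made up. A row lasts 1/8 s, in which the tool goes at most 62.5 mm and 10.7 degrees, less where a joint would pass 70% of its speed; a pose out of reach is approached as far as the arm can. A call with a gripper value outside its range is refused whole. "hand" is the opening in per cent of the stroke, from 0 (shut) to 100 (fully open), set as the call begins (left out, the last holds). The fingers move at their own pace and stop on an object; the grip force is fixed at half the most. Time passes only in rows, so rows that do not move let the fingers close. It gives the time, the measured TCP pose, the force and the opening at its end, in the units of the state.
- bot.get_obs(): the state, without advancing time (a new reading comes with each control period).
- bot.camera(name): name is "scene" or "top"; returns a dict with "frame" (420x560x3 uint8, blue, green, red), "range_z" (420x560 float32, m along the optical axis (not along the pixel's ray), 0 where there is no reading), "K" (3x3 intrinsics, pixels), "cam_to_world" (4x4, takes a point from camera to world coordinates). Camera axes: x right, y down, z forward; pixel columns grow to the right and rows downward; lengths in m; the calibration is good to about 2 mm. A picture is of the moment at which its call begins.
- bot.job_done(): hands the job in, once; it reports no verdict.
Trained networks look in the newest picture that a camera, given by its name, has taken for a name from the list of things; names that differ only in an ending like _2 or _b are one class to them, and where a whole thing is asked for, a point or a joint stands for the part that bears it (a point fixed in the world has none). Each returns a list of dicts, best first, with "p" (0 to 1); they miss things now and then, are a little off and sometimes report something else, mostly with a low value. They report only what shows in the picture. A call takes as long as a camera call.
- bot.outline_of(query, camera): "mask" (420x560 bool, what is visible of it) and "point" ([row, column] in pixels, amid what is visible of it).
The state is a dict: "clock": time; "joint_pos": joint angles; "joint_vel": joint speeds; "tau": joint torques, N m; "eef_pos": TCP position; "tool_rot": TCP orientation; "ft_force": force on the tool from outside, world axes, zero at the start; "ft_torque": the same for the moment, N m; "grip_width": finger opening in m.
Only numpy, scipy, OpenCV 4.12 (cv2) and the standard library are available. Lean on these libraries where they do the work, as an engineer would, in place of code of your own. Each camera call takes 0.05 s, during which the arm holds its last target.

## Task

The round steel pan of the counter scale was put back loosely after cleaning and still rides high on its carrier. With a fingertip, turn the pan until the notch in its rim stands over the red locating pin, then press down gently on the middle of the pan until it is fully home and level. Do not lift or carry the pan, and leave the apple, the jar, the near punnet of tomatoes and the card reader beside the scale where they are.

Things in the scene. Friction and masses are not known exactly. Their poses are not given: they have to be found in the camera images.
- scale: Fixed counter scale. Origin on the counter surface below the pan carrier's axis, z up, +x towards the red locating pin. White housing 280 mm wide (y), 52 mm high, sloping keyboard out to x = -205 mm. On it the aluminium pan carrier, a disc 179 mm across, its flat top 82 mm above the counter; the loose pan turns on it either way without end stops, centred within about 1 mm.
- pin (a point): Tip of the red locating pin, 88 mm above the counter and 102.5 mm from the carrier's axis. The pin is upright, 12 mm in diameter and tapers over its top 5.5 mm to a 5 mm tip. It stands on a short arm of the carrier whose red end, 18 mm wide, reaches 16 mm beyond the pan's rim: seen from above, that red end and the outer edge of the pin show beyond the rim.
- pan: Loose round steel weighing pan, about 0.45 kg: flat plate 206 mm across, 4 mm thick, a short skirt below round the carrier, a notch in the rim, two upright finger tabs on top. Origin: centre of the plate's underside, z up, +x towards the notch. Riding high it is 90 mm above the counter on three spring noses, 2 mm clear of the pin, and turns with a push of 1 to 2 N at a tab; home it is 82 mm.
- notch (a point): Middle of the notch's mouth in the pan's rim, at the height of the plate's underside, 102.5 mm from the pan's centre along the pan's +x. The notch is open outwards, 15 mm wide at its bottom and 17 mm at its mouth, 9 mm deep.
- pan_mid (a point): Centre of the pan's flat top face, the place to press: 4 mm above the pan's origin. With the notch over the pin, roughly 10 to 15 N makes the pan slip down 8 mm over the spring noses and stay down; the pin then stands 2 mm proud of the plate in the notch. With the notch elsewhere the pin stops the rim.
- tab_a (a point): Top middle of the finger tab on the pan's +y side, 69 mm from the pan's centre. Each tab is an upright steel plate standing 19 mm above the pan's top face, 38 mm long in the radial direction (50 to 88 mm from the centre) and 4 mm thick, so its two faces look along the rim. Pushing with a fingertip sideways against a face of a tab turns the pan.
- tab_b (a point): Top middle of the like finger tab on the pan's -y side, 69 mm from the centre.
- apple: A round yellow apple standing loose on the counter at the scale's +y side, 80 mm wide, 78 mm high; origin under its centre. Leave alone.
- card_reader: Black card payment terminal lying loose at the scale's -y side, 165 by 78 by 33 mm; origin under its centre. Leave alone.
- jar: Amber glass jar with a brass cap, 62 mm diameter, 100 mm high, loose behind the scale; origin under its centre. Leave alone.
- punnet_a: The nearer of two green punnets of tomatoes, on the +y side, loose, 122 by 122 mm, about 75 mm high; origin under its centre. Leave alone.

How it is judged:
By the outcome, as a careful person would: the job done as asked, in the order asked, and still so for the second after the job is handed in, with the robot touching nothing.
It also fails if it takes over 54 s, if anything falls off the work surface, if the arm or the gripper's body presses on something with over 40 N, if the wrist force passes 120 N, or if a joint passes its speed limit or range.

## Working session

There is one attempt and no reset: what is moved stays moved. The work goes in short steps, Python scripts to look and compute and a tool call to move; the robot and the scene stay as the last step left them, time stands still between calls to the robot, and variables do not carry over. Pictures are saved under pics/ and viewed, and the job is handed in when it is done.

Besides the shell and the picture viewer there is one more tool, called after "Request:" as a command line: name --argument value ..., lists and objects as JSON in quotes. play_rows: Moves the arm, as the interface text tells. Its arguments: {"type":"object","properties":{"plan":{"type":"array","items":{"type":"number"}},"hand":{"type":"number"}},"required":["plan"]}

```bash
mkdir -p pics; ls
cat > h.py <<'E'
import numpy as np,cv2
from workcell import bot
def world(c,px):
    r,cc=int(round(px[0])),int(round(px[1])); z=c['range_z'][r,cc]; K=c['K']
    p=np.array([(px[1]-K[0,2])/K[0,0]*z,(px[0]-K[1,2])/K[1,1]*z,z,1]); return (c['cam_to_world']@p)[:3]
def cloud(c):
    K=c['K'];z=c['range_z'];v,u=np.mgrid[:z.shape[0],:z.shape[1]]
    P=np.stack([(u-K[0,2])/K[0,0]*z,(v-K[1,2])/K[1,1]*z,z,np.ones_like(z)],-1)
    return (P@c['cam_to_world'].T)[...,:3]
def proj(c,p):
    q=np.linalg.inv(c['cam_to_world'])@np.append(p,1); q=c['K']@q[:3]; return q[:2]/q[2]
E
python3 - <<'E'
from h import *
for n in ['scene','top']:
    c=bot.camera(n); cv2.imwrite(f'pics/{n}0.png',c['frame']); print(n,c['K'].tolist(),c['cam_to_world'].round(3).tolist())
    np.savez(f'{n}0.npz',**c)
    for q in ['scale','pin','pan','notch','pan_mid','tab_a','apple','jar','card_reader','punnet_a']:
        for d in bot.outline_of(q,n)[:3]: print(q,round(d['p'],2),d['point'],d['mask'].sum(),world(c,d['point']).round(3))
print(bot.get_obs())
E
```

```text
pics
scene [[388.8459309819775, 0.0, 285.0512559645292], [0.0, 388.8459309819775, 211.3179596905739], [0.0, 0.0, 1.0]] [[-0.587, 0.604, -0.539, 1.089], [0.809, 0.428, -0.403, 0.482], [-0.013, -0.673, -0.74, 0.723], [0.0, 0.0, 0.0, 1.0]]
scale 0.66 [194.5, 284.1] 6315 [0.589 0.107 0.092]
pin 0.96 [199.2, 287.1] 6207 [0.566 0.098 0.052]
pan 0.56 [167.5, 270.2] 3873 [0.533 0.024 0.092]
notch 0.81 [168.0, 267.7] 3829 [0.538 0.02  0.092]
pan_mid 0.83 [168.6, 269.0] 3810 [0.539 0.025 0.093]
tab_a 0.59 [168.5, 269.7] 3867 [0.535 0.024 0.09 ]
apple 0.83 [213.6, 337.5] 811 [0.539 0.222 0.056]
jar 0.95 [235.6, 247.2] 1086 [0.719 0.103 0.072]
card_reader 0.58 [161.3, 207.6] 1298 [ 0.557 -0.176  0.031]
punnet_a 0.76 [268.2, 427.4] 3635 [0.561 0.447 0.055]
top [[397.78584817621146, 0.0, 281.5177980955258], [0.0, 397.78584817621146, 206.7902671455265], [0.0, 0.0, 1.0]] [[0.02, -0.992, 0.123, 0.488], [-0.999, -0.016, 0.03, 0.106], [-0.028, -0.123, -0.992, 1.06], [0.0, 0.0, 0.0, 1.0]]
scale 0.6 [285.7, 336.2] 8736 [ 0.418 -0.002  0.056]
scale 0.48 [245.8, 258.3] 701 [0.512 0.192 0.069]
pin 0.61 [281
[... 477 characters left out ...]
49 [0.505 0.201 0.069]
{'clock': 1.1, 'joint_pos': array([-1.34095521e+00,  2.40586875e-01,  4.99103925e-03,  1.33517950e+00,
       -1.07265756e-06,  1.57080781e+00]), 'joint_vel': array([-0.00099812, -0.00086215, -0.00136904,  0.00094204, -0.00206553,
        0.0002814 ]), 'tau': array([ 2.28737903e-03, -3.72221875e+01,  2.52695578e+01,  1.24208444e-03,
       -5.17369597e-05,  1.51463077e-06]), 'eef_pos': array([ 0.11391185, -0.48685458,  0.2423096 ]), 'tool_rot': array([9.93404555e-01, 1.14662068e-01, 6.70846792e-07, 1.04884778e-05]), 'ft_force': array([-0.30891413,  0.10123472,  0.1194511 ]), 'ft_torque': array([ 0.00128009,  0.0173164 , -0.01038271]), 'grip_width': 0.08551802759492667}
```

Run:
```python
import cv2,numpy as np
t=np.load('top0.npz')['frame'];s=np.load('scene0.npz')['frame']
cv2.imwrite('pics/t1.png',cv2.resize(t[150:350,200:460],(780,600),interpolation=cv2.INTER_CUBIC))
cv2.imwrite('pics/s1.png',cv2.resize(s[100:290,170:430],(780,570),interpolation=cv2.INTER_CUBIC))
```

```text
(no output)
```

View pics/t1.png

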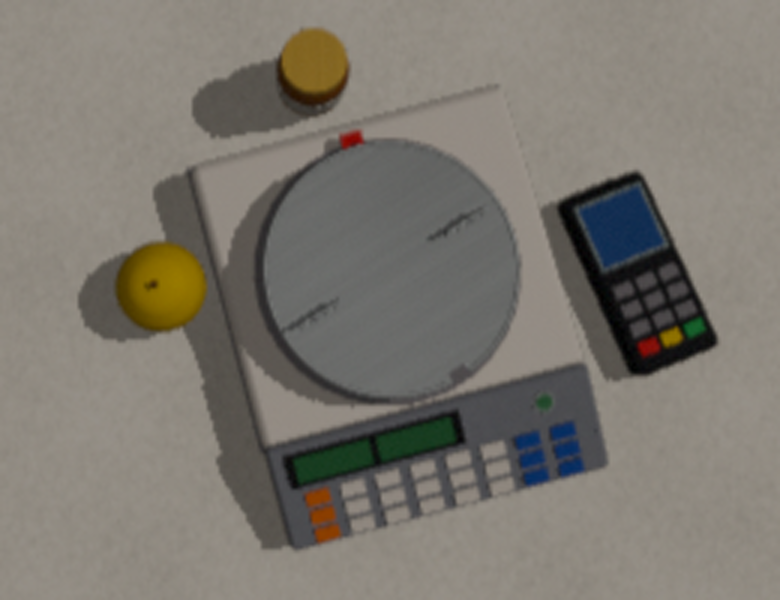

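View pics/s1.png

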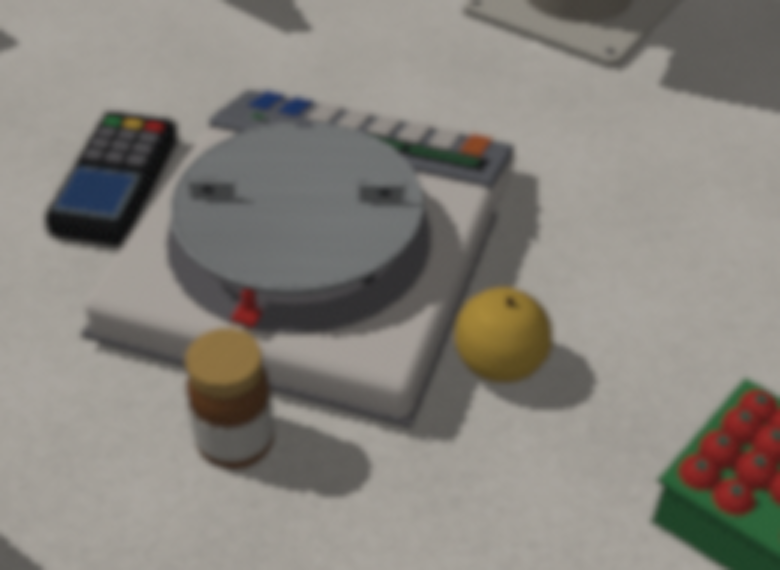

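```bash
cat >> h.py <<'E'
def onplane(c,u,v,z):
    K=c['K'];T=c['cam_to_world'];d=T[:3,:3]@np.array([(u-K[0,2])/K[0,0],(v-K[1,2])/K[1,1],1.]);o=T[:3,3]
    return o+d*(z-o[2])/d[2]
def rect(c,z,cx,cy,half=.17,res=.0006):
    n=int(2*half/res); 
    # image: col -> -y , row -> -x
    i,j=np.mgrid[:n,:n]; X=cx+half-i*res; Y=cy+half-j*res
    T=np.linalg.inv(c['cam_to_world']); P=np.stack([X,Y,np.full_like(X,z),np.ones_like(X)],-1)@T.T
    q=P[...,:3]@c['K'].T; q=q[...,:2]/q[...,2:]
    return cv2.remap(c['frame'],q[...,0].astype('f4'),q[...,1].astype('f4'),cv2.INTER_CUBIC)
E
python3 - <<'E'
from h import *
t=dict(np.load('top0.npz'))
hsv=cv2.cvtColor(t['frame'],cv2.COLOR_BGR2HSV)
m=((hsv[...,0]<8)|(hsv[...,0]>172))&(hsv[...,1]>150)&(hsv[...,2]>80)
m[:180]=0;m[215:]=0;m[:,:290]=0;m[:,350:]=0
ys,xs=np.nonzero(m);print(xs.mean(),ys.mean(),len(xs)); print('red',onplane(t,xs.mean(),ys.mean(),.08))
C=cloud(t)
pm=(abs(C[...,2]-.094)<.006)&(abs(C[...,0]-.53)<.14)&(abs(C[...,1]-.02)<.14)
P=C[pm];print('z med',np.median(P[:,2]))
h,_=cv2.findContours(pm.astype('u1'),cv2.RETR_EXTERNAL,cv2.CHAIN_APPROX_NONE)[:2]
k=max(h,key=len)[:,0]; k=cv2.convexHull(k)[:,0]
W=np.array([onplane(t,a,b,.094)[:2] for a,b in k]).astype('f4')
print('circ',cv2.minEnclosingCircle(W),cv2.fitEllipse(W))
hi=(C[...,2]>.104)&(abs(C[...,0]-.53)<.1)&(abs(C[...,1]-.02)<.1)
n,l=cv2.connectedComponents(hi.astype('u1'))
for i in range(1,n):print('hi',C[l==i].mean(0),(l==i).sum())
print('notch',onplane(t,353.3,274.3,.092),'tabs',onplane(t,200+310/3,150+315/3,.104),onplane(t,200+457/3,150+223/3,.104))
r=rect(t,.094,.53,.018);cv2.imwrite('pics/r0.png',r);print(r.shape)
C=cloud(t)
for q in 'apple',:pass
E
```

```text
316.77777777777777 196.11111111111111 27
red [0.63729549 0.04878164 0.08      ]
z med 0.0933934648828455
circ ((0.5316858887672424, 0.016975540667772293), 0.10340431332588196) ((0.5317481756210327, 0.01695925183594227), (0.20600931346416473, 0.20639067888259888), 32.13492965698242)
hi [0.48789088 0.10631507 1.05983218] 1
hi [0.48789088 0.10631507 1.05983218] 1
hi [0.48789088 0.10631507 1.05983218] 1
hi [0.48789088 0.10631507 1.05983218] 1
hi [0.48789088 0.10631507 1.05983218] 2
hi [0.48789088 0.10631507 1.05983218] 1
hi [0.48789088 0.10631507 1.05983218] 1
hi [0.48789088 0.10631507 1.05983218] 1
hi [0.48789088 0.10631507 1.05983218] 1
hi [0.48789088 0.10631507 1.05983218] 1
hi [0.48789088 0.10631507 1.05983218] 1
hi [0.48789088 0.10631507 1.05983218] 1
hi [0.48789088 0.10631507 1.05983218] 1
hi [0.48789088 0.10631507 1.05983218] 1
hi [0.48789088 0.10631507 1.05983218] 1
hi [0.48789088 0.10631507 1.05983218] 1
hi [0.48789088 0.10631507 1.05983218] 1
hi [0.48789088 0.10631507 1.05983218] 1
hi [0.48789088 0.10631507 1.05983218] 1
hi [0.48789088 0.10631507 1.05983218] 1
hi [0.48789088 0.
[... 28230 characters left out ...]
8] 1
hi [0.48789088 0.10631507 1.05983218] 1
hi [0.48789088 0.10631507 1.05983218] 1
hi [0.48789088 0.10631507 1.05983218] 1
hi [0.48789088 0.10631507 1.05983218] 1
hi [0.48789088 0.10631507 1.05983218] 1
hi [0.48789088 0.10631507 1.05983218] 1
hi [0.48789088 0.10631507 1.05983218] 1
hi [0.48789088 0.10631507 1.05983218] 1
hi [0.48789088 0.10631507 1.05983218] 1
hi [0.48789088 0.10631507 1.05983218] 1
hi [0.48789088 0.10631507 1.05983218] 1
hi [0.48789088 0.10631507 1.05983218] 1
hi [0.48789088 0.10631507 1.05983218] 1
hi [0.48789088 0.10631507 1.05983218] 1
notch [ 0.44786582 -0.03928561  0.092     ] tabs [0.49127302 0.08090263 0.104     ] [ 0.56655509 -0.03545923  0.104     ]
(566, 566, 3)
```

View pics/r0.png

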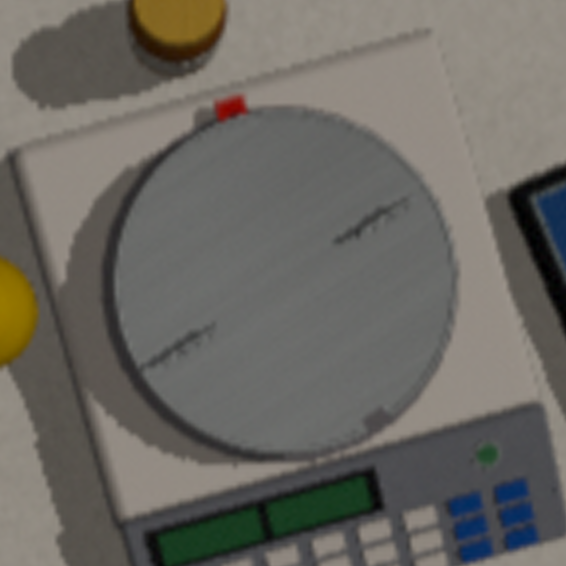

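```bash
cat >> h.py <<'E'
from scipy.spatial.transform import Rotation as Ro
CEN=np.array([.5317,.0170])
def toolstate():
    o=bot.get_obs();R=Ro.from_quat(o['tool_rot']).as_matrix();return o,o['eef_pos'],R,np.degrees(np.arctan2(R[1,0],R[0,0]))
def goal(phi,z,back=13):
    a=np.radians(phi);p=CEN+69e-3*np.array([np.cos(a),np.sin(a)])-back*1e-3*np.array([-np.sin(a),np.cos(a)])
    return np.append(p,z)
def rel(phi,z,back=13):
    o,p,R,th=toolstate(); d=R.T@(goal(phi,z,back)-p)*1e3
    print('th',th,'shift',d.round(1),'turn z',np.radians(-((phi-90-th+180)%360-180)).round(4),'F',o['ft_force'].round(2),'clk',o['clock'])
E
python3 - <<'E'
from h import *
print(bot.nose_length); rel(108,.242)
t=dict(np.load('top0.npz'));C=cloud(t)
h=(C[...,2]>.104)&(C[...,2]<.13)&(np.hypot(C[...,0]-CEN[0],C[...,1]-CEN[1])<.1)
P=C[h];l=P[:,1]>.017
print(P[l].mean(0),P[~l].mean(0),l.sum(),(~l).sum())
d=P[~l].mean(0)-P[l].mean(0);print(np.degrees(np.arctan2(d[1],d[0])))
E
```

```text
0.011
th 13.168268030585336 shift [ 5.287e+02 -4.653e+02  3.000e-01] turn z -0.0843 F [-0.31  0.1   0.12] clk 1.1
[0.49406489 0.07426292 0.11204141] [ 0.56918265 -0.04041826  0.11100883] 28 29
-56.77464505487371
```

Request:
play_rows --plan '[20,-17,0,0,0,-0.006,35,-31,0,0,0,-0.006,38,-33,0,0,0,-0.006,38,-33,0,0,0,-0.006,38,-33,0,0,0,-0.006,38,-33,0,0,0,-0.006,38,-33,0,0,0,-0.006,38,-33,0,0,0,-0.006,38,-33,0,0,0,-0.006,38,-33,0,0,0,-0.006,38,-33,0,0,0,-0.006,38,-33,0,0,0,-0.006,38,-33,0,0,0,-0.006,38,-33,0,0,0,-0.006,20,-17,0,0,0,0,0,0,0,0,0,0]' --hand 0

```text
clock: 3.1
eef_pos: [0.502, 0.1012, 0.2418]
tool_rot: [0.987, 0.158, -0.0, -0.0]
ft_force: [-0.4, 0.8, 0.6]
grip_width: -0.0002
```

Run:
```python
from h import *
rel(108,.12);o=bot.get_obs();print(o['joint_pos'],o['grip_width'],o['ft_force'])
```

```text
th 18.14531935716077 shift [ 15.2  20.3 121.8] turn z 0.0025 F [-0.44  0.75  0.63] clk 3.1
[1.98956112e-01 2.65138917e-01 3.61553542e-02 1.34215162e+00
 3.79314849e-05 3.02385321e+00] -0.00017221128120589705 [-0.4429777   0.75424018  0.62604331]
```

Request:
play_rows --plan '[8,10,20,0,0,0,7,10,35,0,0,0,0,0,35,0,0,0,0,0,25,0,0,0,0,0,10,0,0,0,0,0,5,0,0,0,0,0,0,0,0,0]'

```text
clock: 3.98
eef_pos: [0.5223, 0.0851, 0.113]
tool_rot: [0.988, 0.156, 0.001, 0.0]
ft_force: [0.7, 0.4, -0.4]
grip_width: -0.0001
```

Run:
```python
from h import *
rel(108,.111)
for al in (4,5,6):
    a=np.radians(al);C=np.array([-13,69]);R=np.array([[np.cos(a),np.sin(a)],[-np.sin(a),np.cos(a)]]);print(al,a,C-R@C)
```

```text
th 17.963667082900308 shift [ 0.9 -1.3  2. ] turn z -0.0006 F [ 0.7   0.41 -0.42] clk 3.975
4 0.06981317007977318 [-4.84486403 -0.73875363]
5 0.08726646259971647 [-6.06321517 -0.87045882]
6 0.10471975511965978 [-7.28367933 -0.9808808 ]
```

Request:
play_rows --plan '[-4,-2,2,0,0,-0.0698,-4.84,-0.74,0,0,0,-0.0698,-4.84,-0.74,0,0,0,-0.0698,-4.84,-0.74,0,0,0,-0.0698,-4.84,-0.74,0,0,0,-0.0698,-4.84,-0.74,0,0,0,-0.0698,-4.84,-0.74,0,0,0,-0.0698,-4.84,-0.74,0,0,0,-0.0698,-4.84,-0.74,0,0,0,-0.0698,-4.84,-0.74,0,0,0,-0.0698]'

```text
clock: 5.22
eef_pos: [0.4811, 0.0655, 0.1119]
tool_rot: [0.874, 0.486, 0.002, 0.0]
ft_force: [0.2, 1.7, -0.0]
grip_width: -0.0001
```

Run:
```python
from h import *
rel(148,.111)
c=bot.camera('top');cv2.imwrite('pics/t2.png',cv2.resize(c['frame'][150:350,200:460],(780,600),interpolation=cv2.INTER_CUBIC))
```

```text
th 58.13655604535077 shift [-1.3 -0.3  0.9] turn z 0.0024 F [ 0.17  1.74 -0.01] clk 5.225
```

View pics/t2.png

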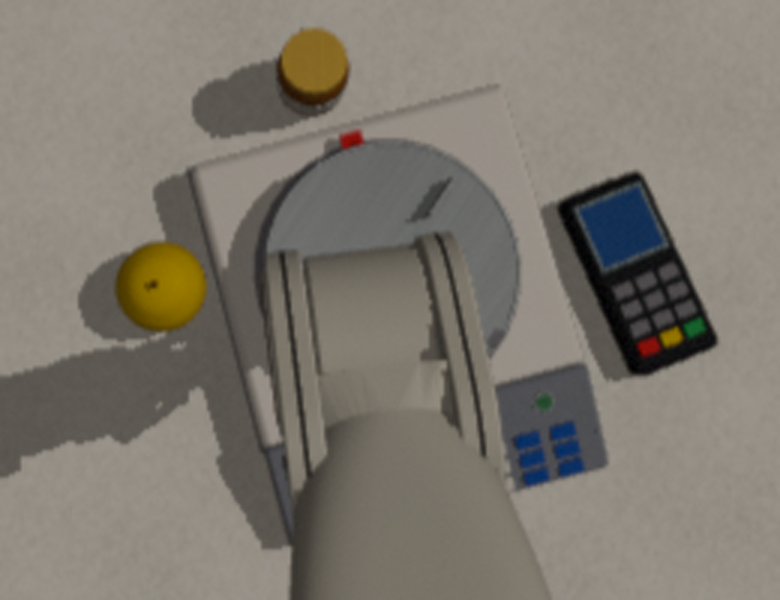

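Request:
play_rows --plan '[-4.84,-0.74,0,0,0,-0.0698,-4.84,-0.74,0,0,0,-0.0698,-4.84,-0.74,0,0,0,-0.0698,-4.84,-0.74,0,0,0,-0.0698,-4.84,-0.74,0,0,0,-0.0698,-4.84,-0.74,0,0,0,-0.0698,-4.84,-0.74,0,0,0,-0.0698,-4.84,-0.74,0,0,0,-0.0698,-4.84,-0.74,0,0,0,-0.0698,-4.84,-0.74,0,0,0,-0.0698,-4.84,-0.74,0,0,0,-0.0698,-4.84,-0.74,0,0,0,-0.0698,-4.84,-0.74,0,0,0,-0.0698,-4.84,-0.74,0,0,0,-0.0698,-4.84,-0.74,0,0,0,-0.0698,-4.84,-0.74,0,0,0,-0.0698,-4.84,-0.74,0,0,0,-0.0698,-4.84,-0.74,0,0,0,-0.0698,-4.84,-0.74,0,0,0,-0.0698,-4.84,-0.74,0,0,0,-0.0698]'

```text
clock: 7.78
eef_pos: [0.4751, -0.0249, 0.1111]
tool_rot: [0.358, 0.934, 0.0, -0.0]
ft_force: [-1.7, 2.4, 1.4]
grip_width: 0.0001
```

Run:
```python
from h import *
rel(228,.111)
```

```text
th 138.05551120898744 shift [-1.1  0.   0.1] turn z 0.001 F [-1.67  2.35  1.35] clk 7.775
```

Request:
play_rows --plan '[-4.84,-0.74,0,0,0,-0.0698,-4.84,-0.74,0,0,0,-0.0698,-4.84,-0.74,0,0,0,-0.0698,-4.84,-0.74,0,0,0,-0.0698,-4.84,-0.74,0,0,0,-0.0698,-4.84,-0.74,0,0,0,-0.0698,-4.84,-0.74,0,0,0,-0.0698,-4.84,-0.74,0,0,0,-0.0698,-4.84,-0.74,0,0,0,-0.0698,-4.84,-0.74,0,0,0,-0.0698,-2.42,-0.37,0,0,0,-0.0349,-1.21,-0.19,0,0,0,-0.01745,0,0,0,0,0,0]'

```text
clock: 9.4
eef_pos: [0.5199, -0.0519, 0.1107]
tool_rot: [-0.008, 1.0, 0.0, 0.001]
ft_force: [-0.3, -0.2, 0.7]
grip_width: -0.0001
```

Run:
```python
from h import *
rel(271,.111)
c=bot.camera('top');np.savez('top3.npz',**c);cv2.imwrite('pics/t3.png',cv2.resize(c['frame'][150:350,200:460],(780,600),interpolation=cv2.INTER_CUBIC))
c=bot.camera('scene');np.savez('scene3.npz',**c);cv2.imwrite('pics/s3.png',cv2.resize(c['frame'][100:290,170:430],(780,570),interpolation=cv2.INTER_CUBIC))
```

```text
th -179.0770679965968 shift [-0.  -0.3 -0.3] turn z -0.0013 F [-0.31 -0.18  0.66] clk 9.4
```

View pics/t3.png

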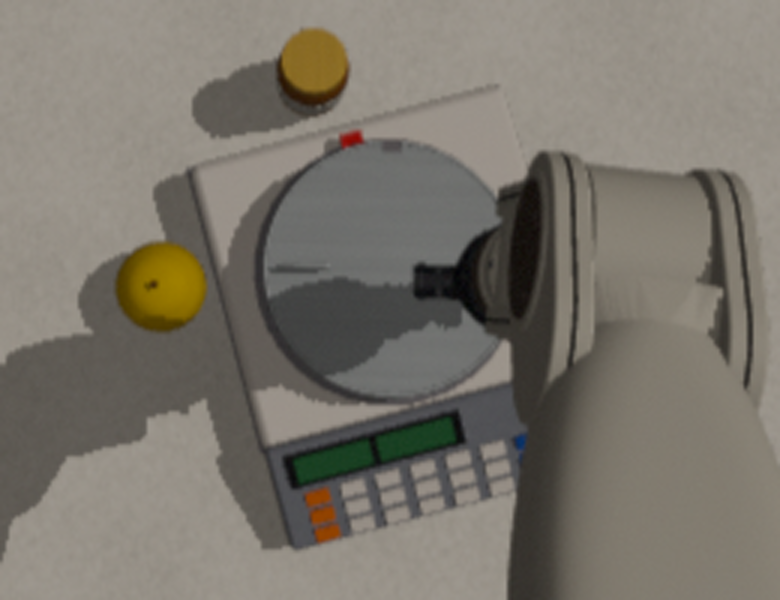

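View pics/s3.png

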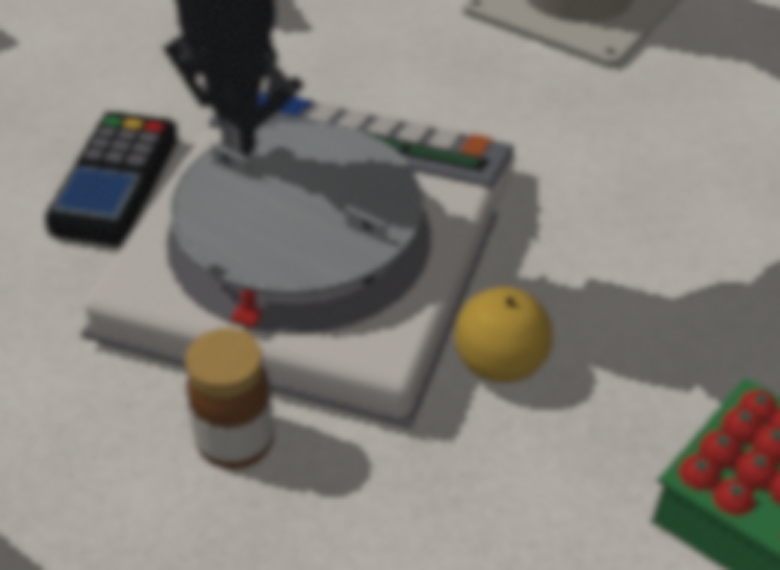

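```bash
cat >> h.py <<'E'
def polar(c,z=.094,lo=-25,hi=60,name=None,cen=CEN):
    ang=np.radians(np.arange(lo,hi,.25));r=np.arange(.08,.124,.0005)
    A,Rr=np.meshgrid(ang,r);X=cen[0]+Rr*np.cos(A);Y=cen[1]+Rr*np.sin(A)
    P=np.stack([X,Y,np.full_like(X,z),np.ones_like(X)],-1)@np.linalg.inv(c['cam_to_world']).T
    q=P[...,:3]@c['K'].T;q=(q[...,:2]/q[...,2:]).astype('f4')
    I=cv2.remap(c['frame'],q[...,0],q[...,1],cv2.INTER_LINEAR)
    if name: cv2.imwrite(name,cv2.resize(I,None,fx=2.3,fy=4,interpolation=cv2.INTER_CUBIC))
    return I,np.degrees(ang),r
E
python3 - <<'E'
from h import *
for f,lo,hi in [('top0',190,240),('top3',-25,60),('top0',-25,60)]:
    c=dict(np.load(f+'.npz'))
    I,a,r=polar(c,.094,lo,hi,f'pics/p_{f}_{lo}.png')
    g=I.astype(float).mean(2)[(r>.095)&(r<.101)].mean(0);
    w=np.clip(np.median(g)-g-6,0,None);print(f,lo,'notch',(w*a).sum()/w.sum(),a[w>0].min() if w.any() else 0,a[w>0].max())
    J,a,r=polar(c,.080,-10,60)
    rd=np.clip(J[...,2].astype(float)-np.maximum(J[...,1],J[...,0])-50,0,None)[(r>.103)];print('red',(rd.sum(0)*a).sum()/rd.sum())
E
```

```text
top0 190 notch 213.13398022147538 208.5 217.75
red 16.840961030481107
top3 -25 notch -0.055952817503972796 -5.25 5.5
red 16.816972252604916<stdin>:6: RuntimeWarning: invalid value encountered in scalar divide
Traceback (most recent call last):
ValueError: zero-size array to reduction operation maximum which has no identity
```

View pics/p_top3_-25.png

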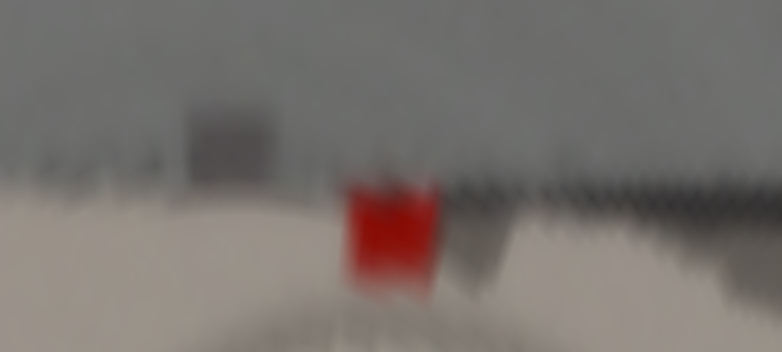

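Request:
play_rows --plan '[-2.4,-0.4,0,0,0,-0.035,-2.4,-0.4,0,0,0,-0.035,-2.4,-0.4,0,0,0,-0.035,-2.4,-0.4,0,0,0,-0.035,-2.4,-0.4,0,0,0,-0.035,-2.4,-0.4,0,0,0,-0.035,-1.8,-0.3,0,0,0,-0.026,-1.2,-0.2,0,0,0,-0.0175,-0.6,-0.1,0,0,0,-0.0087,0,0,0,0,0,0]'

```text
clock: 10.75
eef_pos: [0.5378, -0.0525, 0.1104]
tool_rot: [-0.139, 0.99, -0.0, 0.0]
ft_force: [-0.9, -0.5, -0.5]
grip_width: -0.0002
```

```bash
cat > look.py <<'E'
from h import *
import sys
n=sys.argv[1]
rel(286,.111)
c=bot.camera('top');np.savez(f'top{n}.npz',**c)
s=bot.camera('scene');np.savez(f'scene{n}.npz',**s);cv2.imwrite(f'pics/s{n}.png',cv2.resize(s['frame'][160:230,200:330],(780,420),interpolation=cv2.INTER_CUBIC))
I,a,r=polar(c,.094,0,40)
for z in(.075,.080,.088):
    J,a2,r2=polar(c,z,-10,60)
    rd=np.clip(J[...,2].astype(float)-np.maximum(J[...,1],J[...,0])-50,0,None)
    for l,h in((.09,.102),(.104,.118)):
        k=rd[(r2>l)&(r2<h)];print(z,l,'red',(k.sum(0)*a2).sum()/max(k.sum(),1))
g=I.astype(float).mean(2)[(r>.095)&(r<.101)].mean(0)
w=np.clip(np.median(g)-g-6,0,None);print('notch dark',(w*a).sum()/w.sum(),a[w>0].min(),a[w>0].max())
I,a,r=polar(c,.094,0,40)
cv2.imwrite(f'pics/p{n}.png',cv2.resize(I,None,fx=4.8,fy=6.5,interpolation=cv2.INTER_CUBIC))
E
python3 look.py 4
```

```text
th -164.02348858439893 shift [-0.3 -0.5 -0.6] turn z -0.0004 F [-0.86 -0.46 -0.5 ] clk 10.75
0.075 0.09 red 14.738653413353338
0.075 0.104 red 16.146734496993627
0.08 0.09 red 14.915632426723
0.08 0.104 red 16.47041564792176
0.088 0.09 red 15.26695205479452
0.088 0.104 red 17.000459228000498
notch dark 15.885704468388212 10.25 20.5
```

View pics/p4.png

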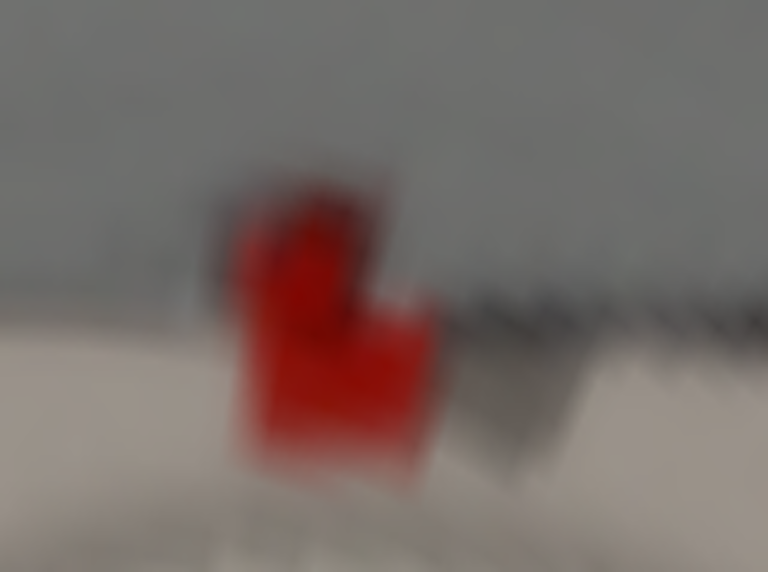

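View pics/s4.png

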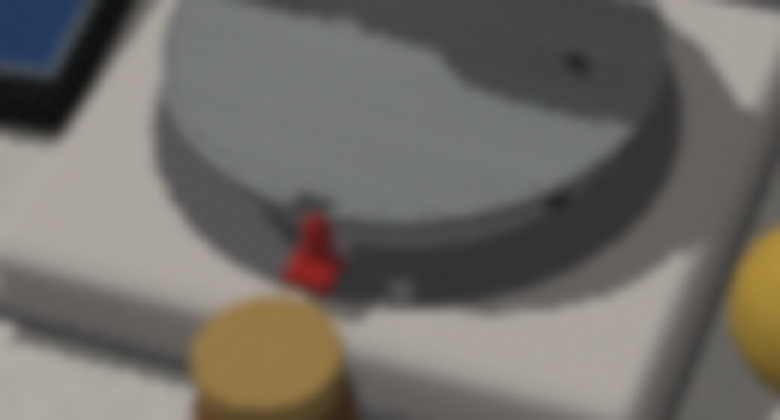

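Run:
```python
from h import *
c=dict(np.load('top0.npz'));s=dict(np.load('scene0.npz'))
# housing mask: depth z in (.044,.06)
for n,c in (('top',c),('scene',s)):
    C=cloud(c);m=(abs(C[...,2]-.052)<.008)&(np.hypot(C[...,0]-.53,C[...,1]-.02)<.24)
    m=cv2.morphologyEx(m.astype('u1'),cv2.MORPH_OPEN,np.ones((3,3)))
    print(n,m.sum(),np.median(C[...,2][m>0]))
    k,_=cv2.findContours(m,cv2.RETR_EXTERNAL,cv2.CHAIN_APPROX_NONE);k=cv2.convexHull(np.vstack(k))[:,0]
    W=np.array([onplane(c,a,b,.052)[:2] for a,b in k])
    W=W[W[:,0]>.0]
    r=cv2.minAreaRect((W*1000).astype('f4'));print(r)
r=rect(dict(np.load('top0.npz')),.052,.53,.018,half=.18);cv2.imwrite('pics/r52.png',r)
# edge lines
g=cv2.cvtColor(r,cv2.COLOR_BGR2GRAY)
L=cv2.createLineSegmentDetector().detect(g)[0][:,0]
for l in L:
    d=np.hypot(l[2]-l[0],l[3]-l[1])
    if d>90:
        # dx world=-drow, dy=-dcol
        dx,dy=-(l[3]-l[1]),-(l[2]-l[0]);print(l.round(),d.round(),((np.degrees(np.arctan2(dy,dx))+45)%90-45).round(2))
```

```text
top 7026 0.051896948183372316
((499.56500244140625, 48.90180969238281), (300.7686462402344, 354.51531982421875), 16.074621200561523)
scene 4625 0.050851977658264214
((544.2080688476562, 69.6414794921875), (377.3562927246094, 361.57330322265625), 16.921241760253906)
[599. 561. 480. 595.] 124.0 15.82
[601. 350. 539. 206.] 156.0 23.2
[562. 208. 600. 296.] 96.0 23.09
[136. 544. 338. 486.] 210.0 16.04
[543. 308. 514. 208.] 104.0 16.11
[343. 485. 572. 418.] 239.0 16.28
[192. 547. 369. 496.] 184.0 16.04
[ 27. 159.  72. 318.] 165.0 15.54
[ 97. 405. 138. 543.] 144.0 16.42
```

```bash
cat > meas.py <<'E'
from h import *
import sys
n=sys.argv[1]
for cam in('top','scene'):
    c=dict(np.load(f'{cam}{n}.npz'))
    C=cloud(c);h=(C[...,2]>.101)&(C[...,2]<.13)&(np.hypot(C[...,0]-CEN[0],C[...,1]-CEN[1])<.1)&(C[...,1]>.05)
    P=C[h].mean(0);d=P[:2]-CEN
    print(cam,'tabA',P.round(4),h.sum(),'notch heading',np.degrees(np.arctan2(d[1],d[0]))-90)
    m=(abs(C[...,2]-.092)<.006)&(np.hypot(C[...,0]-CEN[0],C[...,1]-CEN[1])<.085);Q=C[m];A=np.c_[Q[:,:2]-CEN,np.ones(len(Q))];f=np.linalg.lstsq(A,Q[:,2],rcond=None)[0];print(' plane tilt,z',f.round(4))
c=dict(np.load(f'top{n}.npz'))
lo=int(float(sys.argv[2]));I,a,r=polar(c,.094,lo-20,lo+20)
G=I[...,1].astype(float)  # green: red and dark both low
for l,h in((.0955,.098),(.097,.100)):
    g=G[(r>l)&(r<h)].mean(0);b=np.median(g);thr=(b+g.min())/2
    i=np.nonzero(g<thr)[0];print('notch edges',a[i[0]],a[i[-1]],(a[i[0]]+a[i[-1]])/2)
E
python3 meas.py 3 0; python3 meas.py 4 16
python3 - <<'E'
from h import *
c=dict(np.load('top0.npz'));C=cloud(c)
E
```

```text
top tabA [0.5324 0.086  0.1121] 32 notch heading -0.606461325411928
 plane tilt,z [-0.0036 -0.0011  0.0933]
scene tabA [0.5328 0.0885 0.1071] 58 notch heading -0.8719209564123958
 plane tilt,z [-0.003  -0.0001  0.0919]
notch edges -4.5 4.75 0.125
notch edges -4.5 4.5 0.0
top tabA [0.5145 0.0843 0.1106] 30 notch heading 14.320051208377123
 plane tilt,z [-0.0037 -0.0012  0.0934]
scene tabA [0.5151 0.0865 0.1072] 64 notch heading 13.406802546930948
 plane tilt,z [-0.0028 -0.0022  0.092 ]
notch edges 13.25 19.25 16.25
notch edges 12.5 19.25 15.875
```

Run:
```python
from h import *
s=dict(np.load('scene4.npz'))
def cr(h,r,z):
    a=np.radians(h);p=proj(s,np.array([CEN[0]+r*np.cos(a),CEN[1]+r*np.sin(a),z]));return (p-[200,160])*6
for h in(14,15,16,17,18):print(h,'notch',cr(h,.0935,.094).round(),cr(h,.098,.09).round(),'tip',cr(h,.1025,.088).round(),'pin base',cr(h,.1085,.078).round(),'armend',cr(h,.119,.078).round())
hsv=cv2.cvtColor(s['frame'],cv2.COLOR_BGR2HSV)
f=s['frame'].astype(int);m=(f[...,2]-np.maximum(f[...,1],f[...,0]))
for r in range(192,212):
    x=np.arange(240,265);w=np.clip(m[r,240:265]-25,0,None)
    if w.sum()>20:print('row',(r-160)*6+3,'col',((w*x).sum()/w.sum()+.5-200)*6,w.sum())
cv2.imwrite('pics/s4b.png',cv2.resize(s['frame'][185:212,235:271],(720,540),interpolation=cv2.INTER_CUBIC))
t=dict(np.load('top4.npz'))
cv2.imwrite('pics/t4b.png',cv2.resize(t['frame'][186:210,302:334],(720,540),interpolation=cv2.INTER_CUBIC))
```

```text
14 notch [311. 183.] [307. 198.] tip [302. 210.] pin base [298. 238.] armend [286. 257.]
15 notch [315. 184.] [311. 199.] tip [307. 211.] pin base [302. 240.] armend [291. 258.]
16 notch [319. 185.] [315. 200.] tip [311. 212.] pin base [307. 241.] armend [296. 259.]
17 notch [323. 186.] [319. 201.] tip [315. 213.] pin base [311. 242.] armend [301. 261.]
18 notch [327. 187.] [323. 202.] tip [320. 214.] pin base [316. 243.] armend [306. 262.]
row 219 col 314.93023255813955 86
row 225 col 314.5945945945945 148
row 231 col 314.58490566037733 159
row 237 col 315.08391608391617 143
row 243 col 314.47297297297297 148
row 249 col 312.0612244897959 196
row 255 col 311.0284697508897 281
row 261 col 311.96314496314494 407
row 267 col 311.64 525
row 273 col 311.1760563380281 568
row 279 col 311.32577319587637 485
row 285 col 314.5352112676057 284
row 291 col 318.37931034482756 87
row 309 col 272.28 25
```

View pics/s4b.png

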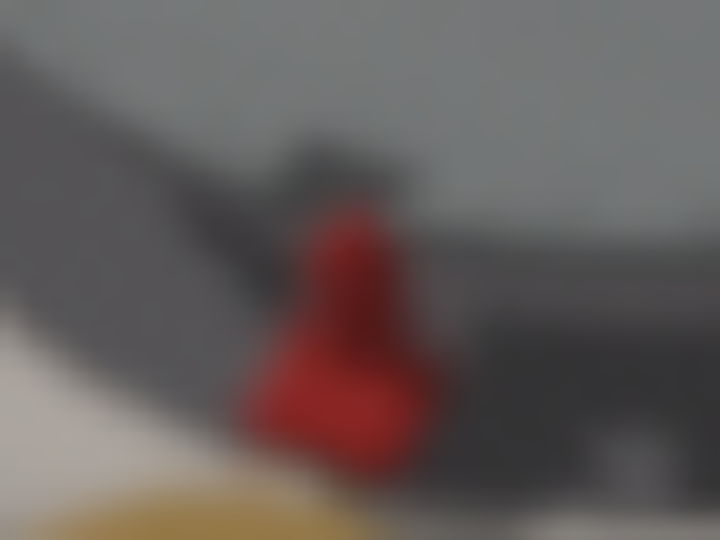

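View pics/t4b.png

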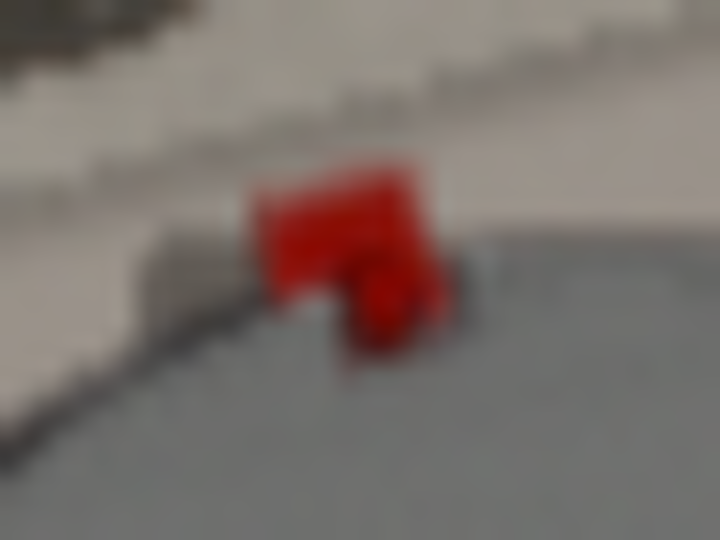

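Request:
play_rows --plan '[-0.5,-0.1,0,0,0,-0.007,-0.5,-0.1,0,0,0,-0.007,-0.5,-0.1,0,0,0,-0.007,0,0,0,0,0,0,0,0,0,0,0,0]'

```text
clock: 11.48
eef_pos: [0.5392, -0.0524, 0.1103]
tool_rot: [-0.149, 0.989, 0.0, 0.0]
ft_force: [-1.6, -0.1, 0.3]
grip_width: -0.0
```

```bash
python3 look.py 5|head -1; python3 meas.py 5 16
python3 - <<'E'
from h import *
s=dict(np.load('scene5.npz'));t=dict(np.load('top5.npz'))
A=cv2.resize(s['frame'][185:212,235:262],(400,400),interpolation=cv2.INTER_CUBIC)
B=cv2.resize(t['frame'][184:211,302:329],(400,400),interpolation=cv2.INTER_CUBIC)
cv2.imwrite('pics/b5.png',np.hstack([A,B]))
E
```

```text
th -162.8230421857297 shift [ 1.  -0.2 -0.7] turn z 0.0205 F [-1.58 -0.1   0.3 ] clk 11.475
top tabA [0.513  0.0842 0.1113] 31 notch heading 15.554967631604882
 plane tilt,z [-0.0045 -0.0008  0.0934]
scene tabA [0.5139 0.0864 0.1071] 67 notch heading 14.38839213785954
 plane tilt,z [-0.0031  0.0004  0.092 ]
notch edges 13.5 20.25 16.875
notch edges 13.0 20.5 16.75
```

View pics/b5.png

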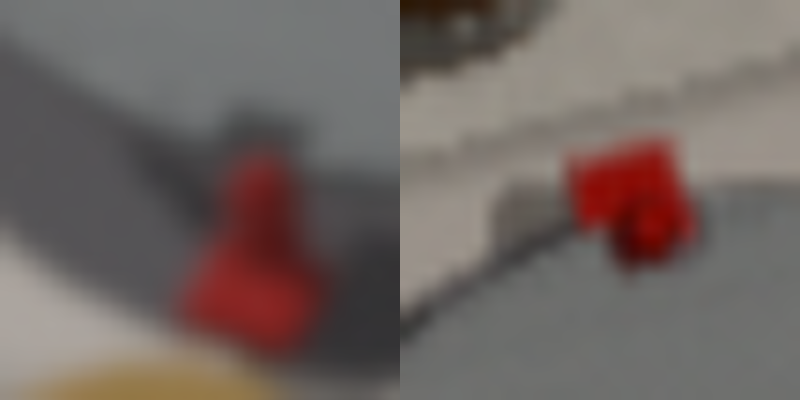

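Request:
play_rows --plan '[3,0,0,0,0,0,4,0,0,0,0,0,2,0,-10,0,0,0,0,0,-20,0,0,0,0,0,-10,0,0,0,0,0,0,0,0,0]'

```text
clock: 12.32
eef_pos: [0.5313, -0.0551, 0.1516]
tool_rot: [-0.149, 0.989, -0.0, 0.001]
ft_force: [-1.3, 0.1, -0.7]
grip_width: 0.0001
```

```bash
cat > cen.py <<'E'
from h import *
o,p,R,th=toolstate();print('to centre',(R.T@(np.append(CEN,.115)-p)*1e3).round(1),p,o['ft_force'].round(2),o['clock'])
E
python3 cen.py; python3 look.py 6|head -1; python3 meas.py 6 16
python3 - <<'E'
from h import *
s=dict(np.load('scene6.npz'));t=dict(np.load('top6.npz'))
A=cv2.resize(s['frame'][185:212,235:262],(400,400),interpolation=cv2.INTER_CUBIC)
B=cv2.resize(t['frame'][184:211,302:329],(400,400),interpolation=cv2.INTER_CUBIC)
cv2.imwrite('pics/b6.png',np.hstack([A,B]))
E
```

```text
to centre [-21.6  68.8  36.5] [ 0.53127239 -0.05513802  0.15155974] [-1.27  0.07 -0.68] 12.325
th -162.82434061200993 shift [-7.2  0.1 40.6] turn z 0.0205 F [-1.27  0.07 -0.68] clk 12.325
top tabA [0.5132 0.0838 0.1117] 30 notch heading 15.501793435542425
 plane tilt,z [-0.0029 -0.0035  0.0934]
scene tabA [0.5139 0.0858 0.1072] 63 notch heading 14.470930025075859
 plane tilt,z [-0.0027 -0.0009  0.0921]
notch edges 13.25 20.25 16.75
notch edges 12.75 20.5 16.625
```

View pics/b6.png

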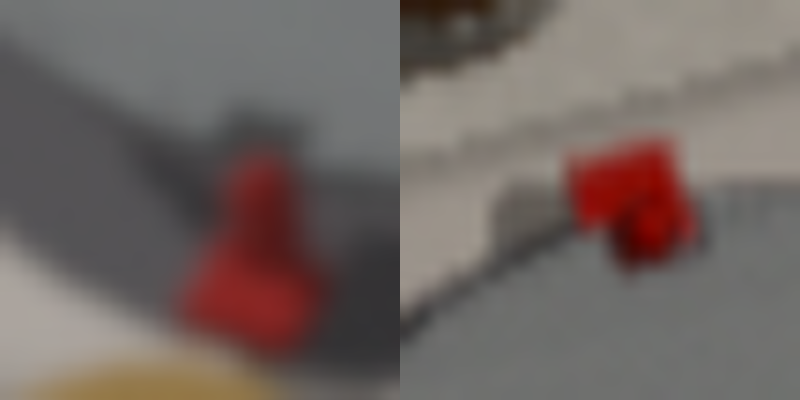

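Run:
```python
from h import *
for cam in('top','scene'):
  for n in('0','6'):
    c=dict(np.load(f'{cam}{n}.npz'));C=cloud(c)
    h=(C[...,2]>.101)&(C[...,2]<.12)&(np.hypot(C[...,0]-CEN[0],C[...,1]-CEN[1])<.1)
    P=C[h];l=P[:,1]>.017
    if l.all():print(cam,n,'no B');continue
    A,B=P[l].mean(0),P[~l].mean(0);d=(A-B) if n=='6' else B-A
    print(cam,n,A.round(4),B.round(4),l.sum(),(~l).sum(),'mid',((A+B)/2)[:2].round(4),'notch hd',np.degrees(np.arctan2(d[1],d[0]))-90)
```

```text
top 0 [0.4941 0.0743 0.112 ] [ 0.5692 -0.0404  0.111 ] 28 29 mid [0.5316 0.0169] notch hd -146.7746450548737
top 6 [0.5132 0.0838 0.1117] [ 0.5477 -0.037   0.1119] 30 12 mid [0.5304 0.0234] notch hd 15.962895480186177
scene 0 [0.4946 0.0774 0.1071] [ 0.5698 -0.0375  0.1068] 61 60 mid [0.5322 0.02  ] notch hd -146.81206018107076
scene 6 [0.5139 0.0858 0.1072] [ 0.5517 -0.0458  0.1069] 63 56 mid [0.5328 0.02  ] notch hd 16.00606770200342
```

Request:
play_rows --plan '[-7,23,0,0,0,0,-8,24,0,0,0,0,-7,22,5,0,0,0,0,0,15,0,0,0,0,0,10,0,0,0,0,0,5,0,0,0,0,0,0,0,0,0]'

```text
clock: 13.3
eef_pos: [0.5306, 0.0166, 0.1146]
tool_rot: [-0.149, 0.989, 0.0, -0.001]
ft_force: [-0.3, 0.2, 0.7]
grip_width: 0.0002
```

```bash
python3 cen.py
```

```text
to centre [-1.1  0.  -0.4] [0.53063727 0.01664282 0.11460795] [-0.26  0.18  0.7 ] 13.3
```

Request:
play_rows --plan '[-1,0,2,0,0,0,0,0,2,0,0,0,0,0,2,0,0,0,0,0,1,0,0,0,0,0,1,0,0,0,0,0,1,0,0,0,0,0,0,0,0,0]'

```text
clock: 14.18
eef_pos: [0.5319, 0.0177, 0.1062]
tool_rot: [-0.149, 0.989, 0.0, -0.0]
ft_force: [0.0, 0.5, 0.7]
grip_width: -0.0004
```

Request:
play_rows --plan '[0,0,1,0,0,0,0,0,1,0,0,0,0,0,0.5,0,0,0,0,0,0,0,0,0]'

```text
clock: 14.68
eef_pos: [0.5321, 0.0176, 0.1043]
tool_rot: [-0.149, 0.989, -0.0, 0.0]
ft_force: [-1.3, -0.2, 3.9]
grip_width: -0.0002
```

Request:
play_rows --plan '[0,0,0.5,0,0,0,0,0,0.5,0,0,0,0,0,0,0,0,0]'

```text
clock: 15.05
eef_pos: [0.5322, 0.0178, 0.1033]
tool_rot: [-0.149, 0.989, 0.0, 0.0]
ft_force: [0.1, 0.3, 2.3]
grip_width: 0.0001
```

Request:
play_rows --plan '[0,0,0.5,0,0,0,0,0,0.5,0,0,0,0,0,0,0,0,0]'

```text
clock: 15.42
eef_pos: [0.5323, 0.0177, 0.1022]
tool_rot: [-0.149, 0.989, -0.0, 0.0]
ft_force: [-1.1, 0.5, 4.4]
grip_width: 0.0004
```

Request:
play_rows --plan '[0,0,0.5,0,0,0,0,0,0.5,0,0,0,0,0,0,0,0,0]'

```text
clock: 15.8
eef_pos: [0.5325, 0.0176, 0.1019]
tool_rot: [-0.149, 0.989, -0.0, 0.001]
ft_force: [-2.3, 0.4, 8.9]
grip_width: 0.0001
```

Request:
play_rows --plan '[0,0,0.5,0,0,0,0,0,0.5,0,0,0,0,0,0,0,0,0]'

```text
clock: 16.18
eef_pos: [0.5327, 0.0171, 0.1005]
tool_rot: [-0.149, 0.989, -0.001, 0.001]
ft_force: [-0.4, -1.4, 4.7]
grip_width: 0.0001
```

Request:
play_rows --plan '[0,0,0.5,0,0,0,0,0,0.5,0,0,0,0,0,0,0,0,0]'

```text
clock: 16.55
eef_pos: [0.5315, 0.0177, 0.0981]
tool_rot: [-0.149, 0.989, 0.0, -0.001]
ft_force: [0.9, -0.7, 0.3]
grip_width: -0.0001
```

Request:
play_rows --plan '[0,0,0.5,0,0,0,0,0,0.5,0,0,0,0,0,0,0,0,0]'

```text
clock: 16.92
eef_pos: [0.5319, 0.0177, 0.0976]
tool_rot: [-0.149, 0.989, 0.0, -0.0]
ft_force: [-0.2, -0.3, -0.1]
grip_width: -0.0002
```

Request:
play_rows --plan '[0,0,0.5,0,0,0,0,0,0.5,0,0,0,0,0,0,0,0,0]'

```text
clock: 17.3
eef_pos: [0.5321, 0.0177, 0.0971]
tool_rot: [-0.149, 0.989, -0.0, 0.0]
ft_force: [-0.7, -0.5, 3.0]
grip_width: 0.0
```

```bash
python3 look.py 7|head -1; python3 meas.py 7 16|grep -A1 scene
```

```text
th -162.8241365234956 shift [ 15.  -69.3 -13.9] turn z 0.0205 F [-0.65 -0.55  2.98] clk 17.3
scene tabA [0.5127 0.0859 0.1029] 26 notch heading 15.396618944218943
 plane tilt,z [-0.023  -0.0105  0.0894]
```

Request:
play_rows --plan '[0,0,0.7,0,0,0,0,0,0.7,0,0,0,0,0,0,0,0,0]'

```text
clock: 17.77
eef_pos: [0.5322, 0.0177, 0.097]
tool_rot: [-0.149, 0.989, -0.0, 0.001]
ft_force: [-3.7, -0.2, 11.5]
grip_width: -0.0004
```

Now at a hard stop at 0.097 (home height). A little more, then lift off and check.

Request:
play_rows --plan '[0,0,0.5,0,0,0,0,0,0,0,0,0]'

```text
clock: 18.02
eef_pos: [0.5322, 0.0177, 0.097]
tool_rot: [-0.149, 0.989, -0.0, 0.001]
ft_force: [-5.7, 0.4, 14.3]
grip_width: -0.0
```

Request:
play_rows --plan '[0,0,-3,0,0,0,0,0,-10,0,0,0,0,0,-30,0,0,0,0,0,-40,0,0,0,0,0,-40,0,0,0,0,-20,-10,0,0,0,0,-40,0,0,0,0,0,-40,0,0,0,0,0,-40,0,0,0,0,0,-40,0,0,0,0,0,-20,0,0,0,0,0,0,0,0,0,0]'

```text
clock: 19.52
eef_pos: [0.5907, -0.1746, 0.2267]
tool_rot: [-0.148, 0.989, 0.001, -0.001]
ft_force: [-0.0, 0.5, 0.5]
grip_width: 0.0001
```

```bash
cat > fin.py <<'E'
from h import *
print(bot.get_obs()['ft_force'],bot.get_obs()['eef_pos'])
im=[]
for cam in('top','scene'):
    c=bot.camera(cam);np.savez(f'{cam}8.npz',**c);C=cloud(c)
    for rr,nm in((.10,'all'),):
        m=(abs(C[...,2]-.088)<.006)&(np.hypot(C[...,0]-CEN[0],C[...,1]-CEN[1])<.095)
        Q=C[m];A=np.c_[Q[:,:2]-CEN,np.ones(len(Q))];f=np.linalg.lstsq(A,Q[:,2],rcond=None)[0];print(cam,'tilt,z',f.round(4),m.sum())
    h=(C[...,2]>.096)&(C[...,2]<.12)&(np.hypot(C[...,0]-CEN[0],C[...,1]-CEN[1])<.09)
    P=C[h];l=P[:,1]>.017;a,b=P[l].mean(0),P[~l].mean(0);d=a-b;print('notch hd',np.degrees(np.arctan2(d[1],d[0]))-90,l.sum(),(~l).sum())
    fr=c['frame'];im.append(cv2.resize(fr[150:290,210:390] if cam=='top' else fr[120:260,180:360],(400,311),interpolation=cv2.INTER_CUBIC))
    z=dict(np.load(f'{cam}0.npz'));D=cloud(z)
    for q in('apple','jar','card_reader','punnet_a'):
        for e in bot.outline_of(q,cam)[:1]:print(q,round(e['p'],2),np.array(e['point']).round(1))
cv2.imwrite('pics/f8.png',np.hstack(im))
E
python3 fin.py
```

```text
[-0.02212587  0.50644333  0.52159288] [ 0.59074919 -0.17460736  0.22667815]
top tilt,z [ 0.0001 -0.0001  0.086 ] 4677
notch hd 16.110337139541073 30 28
apple 0.91 [245.7 255.6]
jar 0.97 [174.5 306.3]
card_reader 0.89 [240.6 410.5]
punnet_a 0.71 [235.1 165.4]
scene tilt,z [0.     0.001  0.0847] 2951
notch hd 16.070950616785566 49 47
apple 0.6 [214.4 337.1]
jar 0.71 [233.6 245.9]
card_reader 0.76 [160.8 207.3]
punnet_a 0.65 [267.2 426.7]
```

View pics/f8.png

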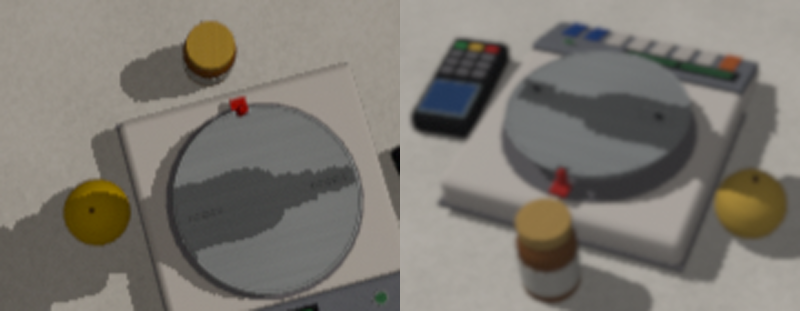

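```bash
python3 -c "
from workcell import bot
bot.job_done()"
```

```text
the job is handed in; nothing more can be done
```

The pan is turned, pressed home and level, and the job was handed in at about 20 s on the clock.

- **Turning:** I pushed tab_b about 163° counter-clockwise with the closed fingertips, which brought the notch to a heading of 16.0°. The pin's heading was about 16.1°.
- **Pressing:** I pressed the middle of the pan slowly. The readings reached 8.9 N before it slipped down. I then pressed it to about 14 N against a hard stop.
- **Home and level:** The top camera puts the pan's top face at 86.0 mm, which is home height, with a tilt of about 0.1 mm per m. The scene camera read 84.7 mm and 1 mm per m, which is within its calibration error.
- **Notch:** It stands at about 16.1° with the red pin showing in it.
- **Neighbours:** The detected positions of the apple, jar and card reader shifted by no more than about 3 pixels between the first and last pictures, which I took as detection noise. The punnet was within about 1 pixel in the scene camera. The top camera's first picture had mistaken the apple for the punnet, so that view gave no comparison.
- **Disagreement along the way:** The pin's heading read 16.1° from the housing edges, 16.8° from its red end and about 17.5° in the scene camera. I aimed for 16.1°, and the pan went home there.

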